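Clear the keypad tester, slide the keypad under its lip and hold it home

ROBOT

A 6-joint arm with a two-finger parallel gripper is mounted at the origin on the work surface. World frame = base frame: x ahead of the robot, y to its left, z up, the work surface at z = 0. Lengths are in m, angles in rad, forces in N, time in s.
With the tool pointing down it reaches from about 0.25 to 0.725 m from the base axis. Payload 4 kg.
Tool frame: the origin (TCP) lies midway between the tips of the shut fingers; the grasp point (between the pads) lies 19 mm behind it (bot.grip_point_offset is the distance from the TCP to the grasp point, in m); z points along the fingers, y is the line along which they close (so a half turn about z gives the same grasp; the last joint's range is limited). The gripper opens to 85 mm and grips with 20 to 120 N. Pads are 22 mm wide; open, the fingers measure 114 mm over their backs; the gripper's body (76 mm by 85 mm) begins 54 mm behind the grasp point. The pads swing forward as they close: fully open they stand 13 mm farther back than shut.
Start: joints at [1.263, 0.241, 0.005, 1.335, 0, 1.571], TCP at [0.151, 0.477, 0.231] pointing down, gripper open.
Joint ranges: [-2.72, 2.72], [-1.05, 1.87], [-1.09, 1.28], [-1.99, 2.15], [-1.42, 1.44], [-3.14, 3.14]. Speed limits (rad/s): [2.79, 2.79, 3.14, 3.14, 3.14, 3.14].

INTERFACE

Orientations are given as a unit quaternion [x, y, z, w].
In Python, from workcell import bot gives the robot as it stands.
- The arm moves only by the tool step_arm, never from a script. Its argument "targets" is text: rows parted by semicolons, each of 7 numbers parted by spaces: the opening, from -1 (shut) to 1 (fully open), so that 0 is half open, then the shift along the world's x, y, z normalised to -1 to 1, where 1 is 0.5 m, then the turn, a rotation vector about the world's x, y, z normalised to -1 to 1, where 1 is pi/4 rad. In form: gripper x y z wx wy wz; .... A call has 1 to 10 rows; each row is the pose to reach, as a shift and turn from the pose commanded when the call began; what a row does not reach only later rows make up. A row lasts 1/12 s, in which the tool goes at most 41.7 mm and 7.16 degrees, less where a joint would pass 70% of its speed; a pose out of reach is approached as far as the arm can. A call with a number of a shift or a turn outside -1 to 1 is refused whole. A call with a gripper value outside its range is refused whole. The fingers move at their own pace and stop on an object; the grip force is fixed at half the most. Time passes only in rows, so rows that repeat a pose let the fingers close. It gives the time, the measured TCP pose, the force, the opening and the grip force at its end, in the units of the state.
- bot.get_obs(): the state, without advancing time (a new reading comes with each control period).
- bot.camera(name): name is "side" or "top"; returns the picture (400x640x3 uint8, red, green, blue); there is no depth.
- bot.camera_info(name): a dict with "vertical_fov" (degrees; the focal length in pixels is half the picture's height over the tangent of half this angle, whatever the lens; pixels are square), "cx", "cy" (the principal point, pixels), "pose" (4x4, takes a point from camera to world coordinates). Camera axes: x right, y up, looking along -z (the intrinsics and any distortion apply to the point x, -y, -z); pixel columns grow to the right and rows downward; lengths in m; the calibration is good to about 2 mm. A picture is of the moment at which its call begins. camera_info takes no time and is no camera call.
- bot.job_done(): hands the job in; it is judged then, once.
The state is a dict: "clock": time; "joint_pos": joint angles; "joint_vel": joint speeds; "tau": joint torques, N m; "eef_pos": TCP position; "tool_rot": TCP orientation; "ft_force": force on the tool from outside, world axes, zero at the start; "ft_torque": the same for the moment, N m; "grip_width": finger opening in m; "grasp_force": force on a finger pad.
Only numpy, scipy, OpenCV 4.12 (cv2) and the standard library are available. Lean on these libraries where they do the work, as an engineer would, in place of code of your own. Each camera call takes 0.05 s, during which the arm holds its last target. There are 200 camera calls.

TASK

A stray control knob and a stray hex spacer are lying on the bed of the keypad tester: first put each of them into the bin that holds its own kind. Then set the keypad module (the one with keys and a contact tongue, not the display module) on the cleared bed and slide it tongue first under the tester's steel lip, by feel against the sprung contacts and without ramming it, until the case sits flush against the lip. Do not let go: finish while still holding it pressed fully home for the test, and leave the other things on the bench where they lie.

Things in the scene. Friction and masses are not known exactly. Their poses are not given: they have to be found in the camera images.
- tester: keypad tester, fixed: low black plate 220 (x) x 100 (y) mm, flat bed 18 mm above the bench. Origin: centre of its underside, on the bench; +x along the bed to the steel lip (away from the robot, within 0.3 rad). Bed open from x = -110 to the lip at x = 45 mm; grey head behind the lip to x = 110, 40 mm high. The keypad's origin, when home, is at (3, 0, 18) mm in this frame
- lip_edge (a point): middle of the lip's lower front edge, (45, 0, 30) mm in the tester's frame. The lip plate, 4 mm thick, 92 mm wide, 30 mm deep (x), stands 12 mm above the bed on cheeks at |y| = 36 to 46 mm and hides the contacts. Before it two guides, 6 mm high above the bed, |y| = 25 to 33, x = 12 to 45 mm, lead the case in with 2 mm of play each side
- contacts (a joint): how far the sprung contact bar under the lip is pushed in, m: 0 untouched, 0.008 with the case flush against the lip. The tongue meets it 6 mm behind the lip edge; it pushes back with 3 N, rising to 10 N at home, and throws the module out again if let go. At home the case front meets the rigid lip edge and the force rises steeply
- keypad: keypad module: grey case 84 (x) x 46 (y) x 34 (z) mm, twelve white keys on top (3 mm more), about 160 g. Origin: centre of its underside; +x towards its contact tongue, a green board edge 30 mm wide, 5 mm thick, sticking out 14 mm from the front face, 4 to 9 mm above the underside. Grip it firmly across y (46 mm)
- tongue_tip (a point): middle of the end face of the keypad module's tongue, at (56, 0, 6.5) mm in the keypad's frame; axes as the keypad's
- knob: stray black control knob standing on the tester's bed, 24 mm across at the foot, 21 mm above, 18 mm high, 18 g. Origin at its centre (9 mm above the bed); z along its axis
- spacer: stray brass hexagonal spacer lying on the tester's bed, 45 mm long (x), 12 mm across flats, 30 g. Origin at its centre (6 mm above the bed); x along its length, lying within 0.4 rad of the tester's x
- knob_bin: grey open bin for knobs, fixed, 90 x 90 x 35 mm, walls and floor 3 mm; it is known by the three knobs (18 mm high) that stand in it in a row along its +x wall (from x = 15 mm on). Origin: centre of its underside
- spacer_bin: grey open bin for spacers, fixed, 90 x 90 x 35 mm, walls and floor 3 mm; it is known by the three hexagonal spacers that lie in it along its +x wall (from x = 13 mm on, up to 26 mm high). Origin: centre of its underside
- display: display module, a bystander: same grey case 84 x 46 x 34 mm as the keypad module but WITHOUT a tongue and with a flat glass window instead of keys; it does not belong in the tester. Origin at the centre of its underside
- screwdriver: screwdriver lying on the bench, a bystander, about 0.2 m long
- tape: roll of black tape lying flat, a bystander, 72 mm across, 19 mm high, origin under its centre
- multimeter: black hand-held multimeter lying flat, a bystander, 150 (x) x 75 x 34 mm (dial to 42 mm)
- mouse: black computer mouse, a bystander, 105 (x) x 60 x 32 mm
- pen: steel pen lying on the bench, a bystander, 137 mm long (x)
- phone: phone lying face up, a bystander, 150 (x) x 73 x 9 mm

How it is judged:
On the way, in this order (a step that is already met when the one before it is completed fails the run):
1. the knob lies in the knob bin and the spacer in the spacer bin, both let go (x of knob in the frame of knob_bin between -0.042 and 0.042 m and y of knob in the frame of knob_bin between -0.042 and 0.042 m and z of knob in the frame of knob_bin between 0 and 0.045 m and contact force between the fingers and knob below 0.1 N and x of spacer in the frame of spacer_bin between -0.042 and 0.042 m and y of spacer in the frame of spacer_bin between -0.042 and 0.042 m and z of spacer in the frame of spacer_bin between 0 and 0.045 m and contact force between the fingers and spacer below 0.1 N), for 0.2 s.
2. the keypad module is held pressed home under the lip (x of keypad in the frame of tester between 0.001 and 0.006 m and y of keypad in the frame of tester between -0.005 and 0.005 m and z of keypad in the frame of tester between 0.015 and 0.0215 m and angle between the x axis of keypad and the x axis of tester, either way round below 0.07 rad and angle between keypad's own z axis and vertical below 0.07 rad and value of joint contacts above 0.006 m and contact force between the fingers and keypad above 2 N and linear speed of keypad below 0.02 m/s), for 0.2 s.
At the end, for the whole second after the job is handed in: Knob and spacer let go inside their own bins; keypad flat on the bed (3 mm in height, 5 mm sideways, 4 degrees), case within 2 mm of flush against the lip, contacts pushed in over 6 mm, still, and the fingers still bearing on it with over 2 N (all of step 1 and all of step 2); the arm keeps its last pose, push and grip.
It fails at once if the keypad module is rammed against the tester (over 70 N) (contact force between keypad and tester above 70 N).
It fails at once if another thing on the bench is pushed more than 30 mm away (distance of any of display, screwdriver, tape, multimeter, mouse, pen, phone from where it was at the start of the episode above 0.03 m).
It also fails if it takes over 72 s, if anything falls off the work surface, if the arm or the gripper's body presses on something with over 40 N, if the wrist force passes 120 N, or if a joint passes its speed limit or range.

## Working session

There is one attempt and no reset: what is moved stays moved. The work goes in short steps, Python scripts to look and compute and a tool call to move; the robot and the scene stay as the last step left them, time stands still between calls to the robot, and variables do not carry over. Pictures are saved under pics/ and viewed, at most 10 in all, crops included, and the job is handed in when it is done.

Besides the shell and the picture viewer there is one more tool, called after "Call:" in YAML: its name, and indented under it one key for each argument. step_arm: Moves the arm, as the interface text tells. Scaled input: -1 to 1 covers 0.5 m each way for a shift and pi/4 rad each way for a turn. Its arguments: {"type":"object","properties":{"targets":{"type":"string"}},"required":["targets"]}

```bash
mkdir -p pics; ls
python3 - <<'E'
from workcell import bot
import cv2,numpy as np
for n in("top","side"):
    im=bot.camera(n); cv2.imwrite(f"pics/{n}0.png",im[:,:,::-1])
    i=bot.camera_info(n); print(n,{k:(np.round(v,4).tolist() if k=='pose' else v) for k,v in i.items()})
o=bot.get_obs();print(o)
E
```

```text
pics
top {'vertical_fov': 51.695939421266104, 'cx': 319.15151682459344, 'cy': 199.66020519523659, 'pose': [[0.027, 0.984, -0.1762, 0.3465], [-0.9994, 0.0306, 0.0176, -0.0759], [0.0227, 0.1756, 0.9842, 1.0389], [0.0, 0.0, 0.0, 1.0]]}
side {'vertical_fov': 49.69902748345728, 'cx': 314.89475586984645, 'cy': 203.25643356481518, 'pose': [[0.9713, 0.1687, -0.1679, 0.292], [-0.2377, 0.6544, -0.7178, -1.0562], [-0.0113, 0.7371, 0.6757, 0.9731], [0.0, 0.0, 0.0, 1.0]]}
{'clock': 0.1, 'joint_pos': array([ 1.26299238e+00,  2.41356509e-01,  3.84306781e-03,  1.33522923e+00,
       -6.97864899e-06,  1.57081064e+00]), 'joint_vel': array([ 0.00081839, -0.00116297,  0.00290363, -0.00137214, -0.00098852,
        0.00034606]), 'tau': array([-9.78203298e-05, -3.73138154e+01,  2.53010130e+01,  1.08629797e-02,
        6.37490598e-05,  1.13630961e-05]), 'eef_pos': array([0.15130788, 0.47594193, 0.23048652]), 'tool_rot': array([ 1.53302137e-01,  9.88178884e-01, -9.62206868e-04, -1.45727791e-04]), 'ft_force': array([0.15520618, 0.02761192, 0.34506471]), 'ft_torque': array([ 0.01595365, -0.01254966, -0.02327494]), 'grasp_force': 0.0, 'grip_width': 0.08545867851636822}
```

View pics/top0.png

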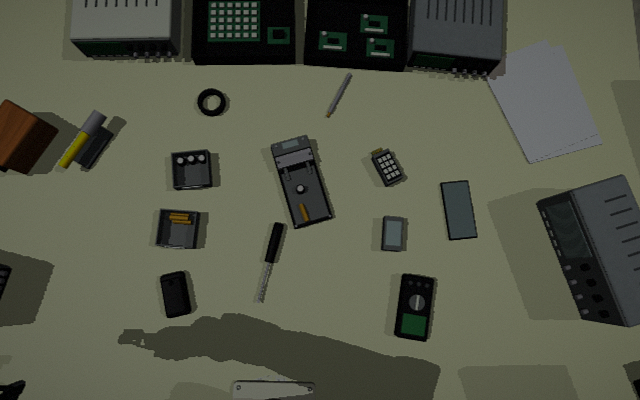

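View pics/side0.png

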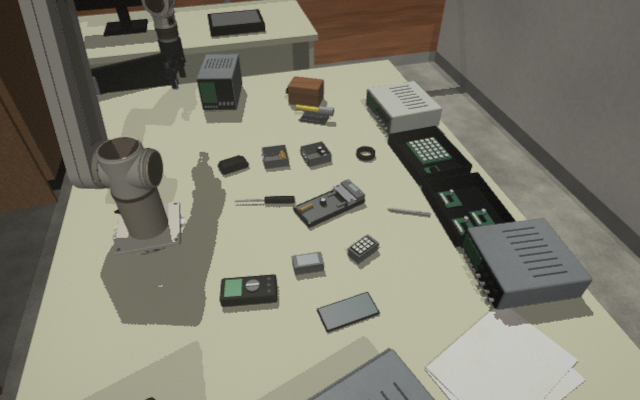

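The top view shows the tester around (300,182), with the knob at (300,188) and the spacer at (305,212). The knob bin is at (192,170), the spacer bin at (178,229), and the keypad at (387,167) with its tongue up-left at (377,152). In the side view the tester is at (330,203), the keypad at (363,248) and the bins at (316,153) and (275,157). Next I'll crop in for exact pixels.

```bash
cat > h.py <<'E'
from workcell import bot
import cv2,numpy as np
def K(n):
    i=bot.camera_info(n); f=200/np.tan(np.radians(i['vertical_fov'])/2)
    return f,i['cx'],i['cy'],np.array(i['pose'])
def ray(n,p):
    f,cx,cy,T=K(n); d=np.array([(p[0]-cx)/f,-(p[1]-cy)/f,-1]); return T[:3,3],T[:3,:3]@d
def onz(n,p,z):
    o,d=ray(n,p); return o+d*(z-o[2])/d[2]
def proj(n,P):
    f,cx,cy,T=K(n); c=T[:3,:3].T@(np.array(P)-T[:3,3]); return np.array([cx+f*c[0]/-c[2],cy+f*c[1]/c[2]])
def tri(pt,ps):
    (o1,d1),(o2,d2)=ray('top',pt),ray('side',ps)
    A=np.stack([d1,-d2],1); s=np.linalg.lstsq(A,o2-o1,rcond=None)[0]
    a,b=o1+s[0]*d1,o2+s[1]*d2; return (a+b)/2,np.linalg.norm(a-b)
E
python3 - <<'E'
import cv2,numpy as np
def crop(f,x,y,w,h,s):
    im=cv2.imread(f)[y:y+h,x:x+w]
    im=cv2.resize(im,None,fx=s,fy=s,interpolation=cv2.INTER_CUBIC)
    im=np.clip(im.astype(float)*1.5,0,255).astype('uint8')
    for k in range(0,w,10): cv2.line(im,(k*s,0),(k*s,8 if (x+k)%50 else 20),(0,0,255),1)
    for k in range(0,h,10): cv2.line(im,(0,k*s),(8 if (y+k)%50 else 20,k*s),(0,0,255),1)
    return im
a=crop('pics/top0.png',260,130,160,120,5); cv2.imwrite('pics/c1.png',a)
b=crop('pics/side0.png',260,130,130,100,6); cv2.imwrite('pics/c2.png',b)
c=crop('pics/top0.png',150,140,70,120,5); d=crop('pics/side0.png',340,220,60,50,5); 
e=np.zeros((600,680,3),'uint8'); e[:600,:350]=c; e[:250,370:670]=d; cv2.imwrite('pics/c3.png',e)
E
```

```text
(no output)
```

View pics/c1.png

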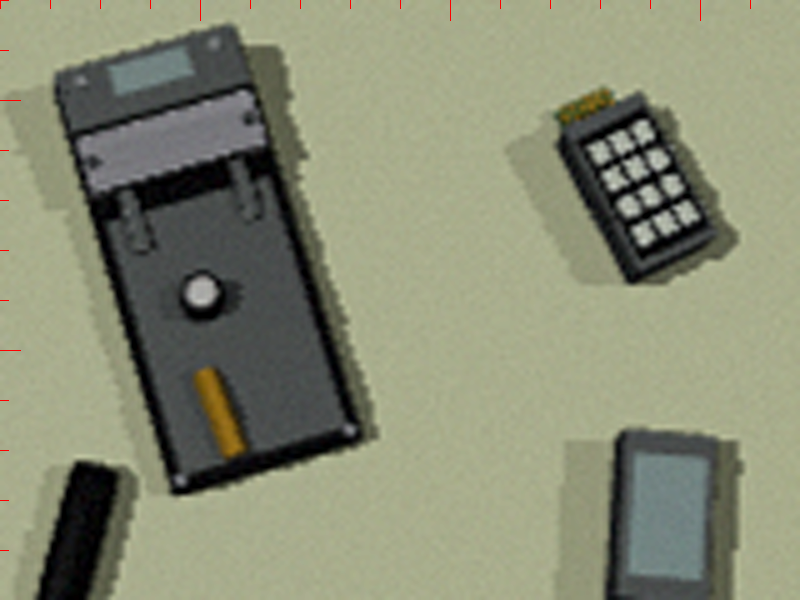

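View pics/c2.png

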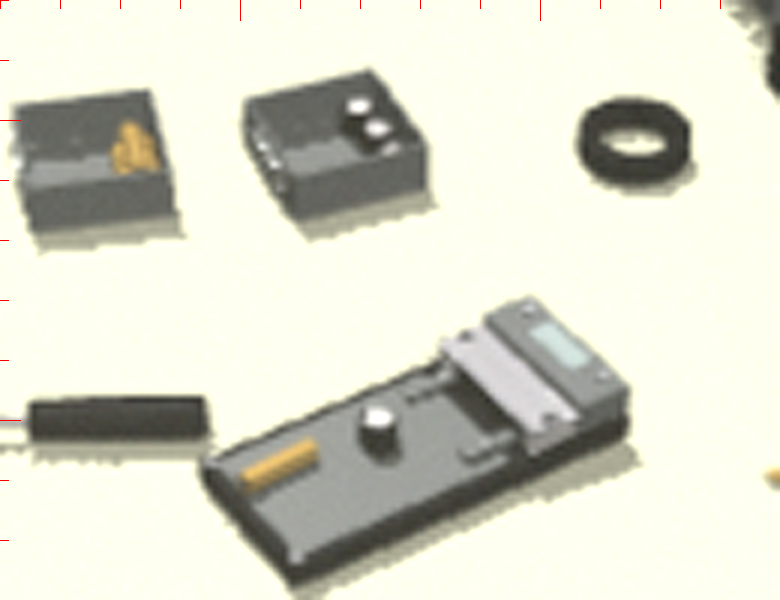

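View pics/c3.png

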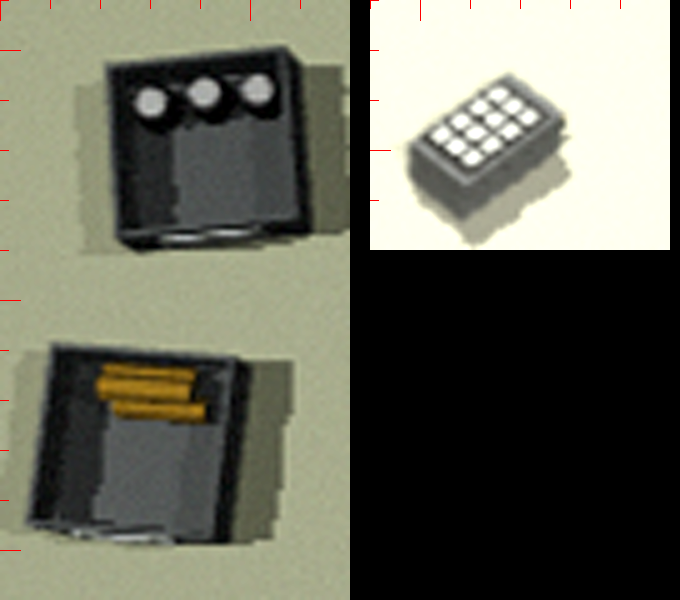

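The crops are clear. In top pixels: lip plate corners are about (275.4,157), (310.4,148), (313.6,160) and (278.4,169), the spacer runs (301,204)–(308,221), the knob cap is at (300.4,188.3), and the keypad keys centre on (388,166). The bins are confirmed: the upper one holds knobs and the lower one spacers.

```bash
cat > m.py <<'E'
from h import *
def blob(im,roi,fn):
    x,y,w,h=roi; c=im[y:y+h,x:x+w].astype(int); m=fn(c).astype('uint8')
    v,u=np.nonzero(m); return np.stack([u+x,v+y],1).astype(float),m
def pca(p):
    c=p.mean(0); w,v=np.linalg.eigh(np.cov((p-c).T)); return c,v[:,1],np.sqrt(12*w)
E
python3 - <<'E'
from m import *
T=cv2.imread('pics/top0.png')[:,:,::-1];S=cv2.imread('pics/side0.png')[:,:,::-1]
white=lambda t:lambda c:c.min(2)>t
orange=lambda c:(c[...,0]-c[...,2]>60)
t=lambda x,y:np.array([(x+.5)/5-.5+260,(y+.5)/5-.5+130])
s=lambda x,y:np.array([(x+.5)/6-.5+260,(y+.5)/6-.5+130])
tb=lambda x,y:np.array([(x+.5)/5-.5+150,(y+.5)/5-.5+140])
P=lambda *a:print(*[np.round(x,4) if not isinstance(x,str) else x for x in a])
# spacer
a,_=blob(T,(292,198,25,28),orange);b,_=blob(S,(296,198,20,18),orange)
ct,cs=pca(a)[0],pca(b)[0];x,e=tri(ct,cs);P('spacer',len(a),len(b),x,e,onz('top',ct,.028))
d=pca(a)[1];q=onz('top',ct+5*d,.028)-onz('top',ct-5*d,.028);P('yaw',np.arctan(q[1]/q[0]))
# knob
a,_=blob(T,(293,180,16,16),white(105));b,_=blob(S,(317,192,14,14),white(150))
x,e=tri(a.mean(0),b.mean(0));P('knob',len(a),len(b),x,e,onz('top',a.mean(0),.036),onz('side',b.mean(0),.036))
# keypad keys: corner keys via minAreaRect
a,m=blob(T,(374,150,32,34),white(128));b,_=blob(S,(345,230,38,30),white(170))
ra=cv2.minAreaRect(a.astype('float32'));P('keysrect',len(a),len(b),ra[0],ra[1],np.array(ra[2]),pca(a)[0])
x,e=tri(a.mean(0),b.mean(0));P('keys ctr',x,e,onz('top',ra[0],.037),onz('side',b.mean(0),.037))
box=[onz('top',p,.037) for p in cv2.boxPoints(ra)]
for i in range(4):
    q=box[(i+1)%4]-box[i];P('edge',np.linalg.norm(q),np.arctan2(q[1],q[0]))
# case top corners: (far-left,far-right,near-right,near-left) z=.034
for p in [(560,140),(642,95),(718,235),(633,282)]:P('casecorner',onz('top',t(*p),.034)[:2])
a,_=blob(T,(368,143,20,16),lambda c:(c[...,0]-c[...,2]>45));P('tongue',len(a),onz('top',a.mean(0),.009))
# lip
L=[(77,135),(252,90),(268,150),(92,195)]
for p in L:P('lip',onz('top',t(*p),.034)[:2])
for p in [(440,350),(485,325),(580,410),(533,433)]:P('lipS',onz('side',s(*p),.034)[:2])
for n,pt,ps in[('lipLfront',(92,195),(440,350)),('lipRfront',(268,150),(533,433)),('bedNL',(172,487),(207,462)),('bedNR',(358,432),(292,562))]:
    x,e=tri(t(*pt),s(*ps));P(n,x,e,onz('top',t(*pt),.018)[:2])
for p in [(55,75),(235,25)]:P('head',onz('top',t(*p),.04)[:2])
for p in [(108,66),(288,48),(310,230),(120,240)]:P('kbin',onz('top',tb(*p),.035)[:2])
for p in [(52,346),(240,358),(228,540),(30,525)]:P('sbin',onz('top',tb(*p),.035)[:2])
for p in [(12,105),(150,92),(175,185),(25,207-25)]:P('sbinS',onz('side',s(*p),.035)[:2])
for p in [(245,100),(370,70),(427,150),(290,190)]:P('kbinS',onz('side',s(*p),.035)[:2])
E
```

```text
spacer 63 21 [ 0.4958 -0.0554  0.0243] 0.0005 [ 0.4955 -0.0555  0.028 ]
yaw 0.3948
knob 17 24 [ 0.5485 -0.045   0.0549] 0.0032 [ 0.5541 -0.0445  0.036 ] [ 0.5522 -0.0244  0.036 ]
keysrect 0 23 [0. 0.] [0. 0.] 0.0 [nan nan]
 ** On entry to DLASCL parameter number  4 had an illegal value
 ** On entry to DLASCL parameter number  4 had an illegal value
 ** On entry to DLASCL parameter number  4 had an illegal value
 ** On entry to DLASCL parameter number  4 had an illegal value
 ** On entry to DLASCL parameter number  5 had an illegal value
 ** On entry to DLASCL parameter number  4 had an illegal valuem.py:6: RuntimeWarning: Mean of empty slice.
  c=p.mean(0); w,v=np.linalg.eigh(np.cov((p-c).T)); return c,v[:,1],np.sqrt(12*w)
  ret = um.true_divide(
  avg = a.mean(axis, **keepdims_kw)
m.py:6: RuntimeWarning: Degrees of freedom <= 0 for slice
  c=p.mean(0); w,v=np.linalg.eigh(np.cov((p-c).T)); return c,v[:,1],np.sqrt(12*w)
  c *= np.true_divide(1, fact)
  c *= np.true_divide(1, fact)
<stdin>:19: RuntimeWarning: Mean of empty slice.
Traceback (most recent call last):
  File "h.py", line 14, in tri
    A=np.stack([d1,-d2],1); s=np.linalg.lstsq(A,o2-o1,rcond=None)[0]
                              ~~~~~~~~~~~~~~~^^^^^^^^^^^^^^^^^^^^
numpy.linalg.LinAlgError: SVD did not converge in Linear Least Squares
```

```bash
cat > meas.py <<'E'
from m import *
T=cv2.imread('pics/top0.png')[:,:,::-1];S=cv2.imread('pics/side0.png')[:,:,::-1]
white=lambda t:lambda c:(c.min(2)>t)&(c.max(2)-c.min(2)<15)
print(T[166,386:390].tolist(),T[188,298:303].tolist(),S[200,320:327].tolist(),S[248,360:366].tolist(),S[250,390].tolist(),T[150,350].tolist())
t=lambda x,y:np.array([(x+.5)/5-.5+260,(y+.5)/5-.5+130])
s=lambda x,y:np.array([(x+.5)/6-.5+260,(y+.5)/6-.5+130])
s3=lambda x,y:np.array([(x-370+.5)/5-.5+340,(y+.5)/5-.5+220])
tb=lambda x,y:np.array([(x+.5)/5-.5+150,(y+.5)/5-.5+140])
P=lambda *a:print(*[np.round(x,4) if not isinstance(x,str) else x for x in a])
a,_=blob(T,(293,180,16,16),white(95));b,_=blob(S,(319,196,9,8),white(130))
x,e=tri(a.mean(0),b.mean(0));P('knob',len(a),len(b),x,e,onz('top',a.mean(0),.036),onz('side',b.mean(0),.036))
a,_=blob(T,(374,150,32,34),white(85));b,_=blob(S,(351,236,28,22),white(120))
if len(a)>4:
    ra=cv2.minAreaRect(a.astype('float32'));P('keysrect',len(a),len(b),ra[0],ra[1],pca(a)[0])
    x,e=tri(a.mean(0),b.mean(0)) if len(b) else (0,0);P('keys ctr',x,e,onz('top',ra[0],.037),onz('side',b.mean(0),.037))
    box=[onz('top',p,.037) for p in cv2.boxPoints(ra)]
    for i in range(4):
        q=box[(i+1)%4]-box[i];P('edge',np.linalg.norm(q),np.arctan2(q[1],q[0]))
for p,r in zip([(560,140),(642,95),(718,235),(633,282)],[(410,148),(510,75),(567,122),(462,183)]):
    P('casecorner top/side/tri',onz('top',t(*p),.034)[:2],onz('side',s3(*r),.034)[:2],tri(t(*p),s3(*r))[0])
a,_=blob(T,(368,143,20,16),lambda c:(c[...,0]-c[...,2]>45));P('tongue',len(a),onz('top',a.mean(0),.009) if len(a) else 'none')
for p,r in zip([(77,135),(252,90),(268,150),(92,195)],[(485,325),(580,410),(533,433),(440,350)]):
    P('lip top/side/tri',onz('top',t(*p),.034)[:2],onz('side',s(*r),.034)[:2],tri(t(*p),s(*r))[0])
for n,pt,ps in[('bedNL',(172,487),(207,462)),('bedNR',(358,432),(292,562))]:
    x,e=tri(t(*pt),s(*ps));P(n,x,e,onz('top',t(*pt),.018)[:2])
for p in [(55,75),(235,25)]:P('head',onz('top',t(*p),.04)[:2])
for n,A,B in [('kbin',[(108,66),(288,48),(310,230),(120,240)],[(370,70),(427,150),(290,190),(245,100)]),('sbin',[(52,346),(240,358),(228,540),(30,525)],[(150,92),(175,185),(25,182),(12,105)])]:
    U=np.array([onz('top',tb(*p),.035)[:2] for p in A]);V=np.array([onz('side',s(*p),.035)[:2] for p in B])
    P(n,U.mean(0),V.mean(0),U[0]-U[3],np.mean([tri(tb(*p),s(*q))[0] for p,q in zip(A,B)],0))
E
python3 meas.py
```

```text
[[18, 20, 20], [31, 32, 31], [4, 2, 3], [5, 6, 5]] [[113, 114, 112], [113, 114, 113], [111, 111, 110], [112, 114, 109], [106, 103, 102]] [[94, 93, 90], [147, 146, 141], [169, 167, 164], [169, 168, 163], [149, 147, 143], [92, 92, 87], [89, 90, 87]] [[80, 80, 74], [75, 75, 69], [113, 114, 107], [170, 172, 162], [186, 189, 178], [161, 164, 155]] [184, 183, 160] [112, 114, 92]
knob 20 12 [ 0.5541 -0.0452  0.0344] 0.0003 [ 0.5539 -0.0453  0.036 ] [ 0.5535 -0.047   0.036 ]
keysrect 136 112 [388.5001 166.    ] [21.9135 12.522 ] [388.4118 166.1397]
keys ctr [ 0.6179 -0.2661  0.0336] 0.0005 [ 0.6171 -0.2656  0.037 ] [ 0.6169 -0.2689  0.037 ]
edge 0.0324 -1.0682
edge 0.0558 -2.6868
edge 0.0321 2.068
edge 0.0556 0.4595
casecorner top/side/tri [ 0.6383 -0.2234] [ 0.5699 -0.2723] [ 0.617  -0.2283 -0.0098]
casecorner top/side/tri [ 0.6634 -0.265 ] [ 0.6444 -0.2318] [ 0.6429 -0.2579  0.0661]
casecorner top/side/tri [ 0.5916 -0.3031] [ 0.6643 -0.2757] [ 0.6178 -0.3029  0.0636]
casecorner top/side/tri [ 0.5662 -0.2603] [ 0.5908 -0.3048] [ 0.5902 -0.2704 -0.0104]
tongue 15 [ 0.6649 -0.2415  0.009 ]
lip top/side/tri [0.6328 0.0201] [0.6321 0.0147] [0.6341 0.0206 0.0289]
lip top/side/tri [ 0.6593 -0.0671] [ 0.6618 -0.0672] [ 0.6606 -0.0671  0.0337]
lip top/side/tri [ 0.6282 -0.0761] [ 0.6317 -0.0786] [ 0.6308 -0.0762  0.0314]
lip top/side/tri [0.602  0.0112] [6.017e-01 2.000e-04] [0.605  0.0121 0.0233]
bedNL [ 0.4601 -0.0334  0.0116] 0.002 [ 0.4584 -0.0336]
bedNR [ 0.4881 -0.1253  0.0174] 0.0014 [ 0.4887 -0.1253]
head [0.6619 0.032 ]
head [ 0.6912 -0.0575]
kbin [0.5945 0.2271] [0.5943 0.2205] [0.0885 0.0138] [0.5962 0.2288 0.0288]
sbin [0.446  0.2482] [0.4465 0.2444] [ 0.0871 -0.0023] [0.4471 0.2495 0.0313]
```

Call:
step_arm:
  targets: "0.2 0.8 -1 -0.16 0 0 0.89;0.2 0.8 -1 -0.16 0 0 0.89;0.2 0.8 -1 -0.16 0 0 0.89;0.2 0.8 -1 -0.16 0 0 0.89;0.2 0.8 -1 -0.16 0 0 0.89;0.2 0.8 -1 -0.16 0 0 0.89;0.2 0.8 -1 -0.16 0 0 0.89;0.2 0.8 -1 -0.16 0 0 0.89;0.2 0.8 -1 -0.16 0 0 0.89;0.2 0.8 -1 -0.16 0 0 0.89"

```text
clock: 0.93
eef_pos: [0.3915, 0.1765, 0.1832]
tool_rot: [-0.195, 0.981, 0.0, -0.0]
ft_force: [1.0, 0.3, 0.1]
grip_width: 0.0513
grasp_force: 0.0
```

Call:
step_arm:
  targets: "0.2 0.288 -0.4 -0.16 0 0 0;0.2 0.288 -0.4 -0.16 0 0 0;0.2 0.288 -0.4 -0.16 0 0 0;0.2 0.288 -0.4 -0.16 0 0 0;0.2 0.288 -0.4 -0.16 0 0 0;0.2 0.288 -0.4 -0.16 0 0 0;0.2 0.288 -0.4 -0.16 0 0 0;0.2 0.288 -0.4 -0.16 0 0 0;0.2 0.288 -0.4 -0.16 0 0 0"

```text
clock: 1.68
eef_pos: [0.534, -0.0216, 0.1029]
tool_rot: [-0.194, 0.981, 0.001, -0.001]
ft_force: [-0.0, 0.0, 0.5]
grip_width: 0.0513
grasp_force: 0.0
```

Call:
step_arm:
  targets: "0.2 0.04 -0.047 0 0 0 0;0.2 0.04 -0.047 -0.04 0 0 0;0.2 0.04 -0.047 -0.09 0 0 0;0.2 0.04 -0.047 -0.14 0 0 0;0.2 0.04 -0.047 -0.163 0 0 0;0.2 0.04 -0.047 -0.163 0 0 0;0.2 0.04 -0.047 -0.163 0 0 0"

```text
clock: 2.27
eef_pos: [0.554, -0.0434, 0.0224]
tool_rot: [-0.196, 0.981, 0.0, -0.001]
ft_force: [0.3, 0.1, 1.0]
grip_width: 0.051
grasp_force: 0.0
```

Run:
```python
from h import *
im=bot.camera('side')[130:230,260:390]; cv2.imwrite('pics/s1.png',cv2.resize(np.clip(im[:,:,::-1]*1.4,0,255).astype('uint8'),None,fx=5,fy=5,interpolation=2))
print(bot.get_obs()['eef_pos'],bot.get_obs()['ft_force'])
```

```text
[ 0.55517652 -0.04376733  0.02336322] [ 0.51219524 -0.65027196  0.63406628]
```

View pics/s1.png

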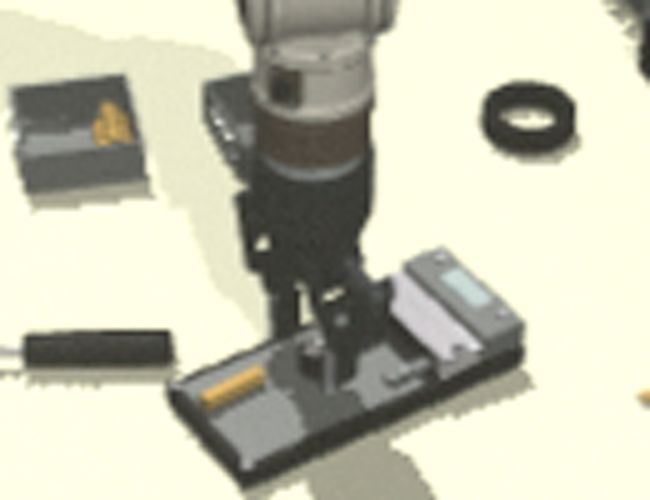

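The side view shows the fingers straddling the knob at crop pixel (315,350), well clear of the guides. I'll close and lift.

Call:
step_arm:
  targets: "-1 0 0 -0.003 0 0 0;-1 0 0 -0.003 0 0 0;-1 0 0 -0.003 0 0 0;-1 0 0 -0.003 0 0 0;-1 0 0 -0.003 0 0 0;-1 0 0 -0.003 0 0 0;-1 0 0 0.05 0 0 0;-1 0 0 0.12 0 0 0;-1 0 0 0.17 0 0 0;-1 0 0 0.17 0 0 0"

```text
clock: 3.15
eef_pos: [0.5592, -0.0456, 0.1136]
tool_rot: [-0.194, 0.981, -0.002, 0.006]
ft_force: [2.0, -0.6, 0.1]
grip_width: 0.0184
grasp_force: 59.9
```

Call:
step_arm:
  targets: "-1 0.05 0.54 0 0 0 -0.2;-1 0.05 0.54 0 0 0 -0.2;-1 0.05 0.54 0 0 0 -0.2;-1 0.05 0.54 0 0 0 -0.2;-1 0.05 0.54 0 0 0 -0.2;-1 0.05 0.54 0 0 0 -0.2;-1 0.05 0.54 0 0 0 -0.2;-1 0.05 0.54 0 0 0 -0.2;-1 0.05 0.54 -0.05 0 0 -0.2;-1 0.05 0.54 -0.1 0 0 -0.2"

```text
clock: 3.98
eef_pos: [0.5815, 0.2259, 0.0581]
tool_rot: [-0.117, 0.993, 0.0, 0.002]
ft_force: [-0.2, 0.1, -0.8]
grip_width: 0.0186
grasp_force: 59.9
```

Call:
step_arm:
  targets: "-1 0 0 -0.035 0 0 0;-1 0 0 -0.066 0 0 0;-1 0 0 -0.066 0 0 0;-0.1 0 0 -0.066 0 0 0;-0.1 0 0 -0.066 0 0 0;-0.1 0 0 -0.066 0 0 0;-0.1 0 0 0.02 0 0 0;-0.1 0 0 0.1 0 0 0;-0.1 0 0 0.12 0 0 0;-0.1 0 0 0.12 0 0 0"

```text
clock: 4.82
eef_pos: [0.5841, 0.2263, 0.1242]
tool_rot: [-0.117, 0.993, 0.002, 0.006]
ft_force: [1.0, -0.1, 0.4]
grip_width: 0.0387
grasp_force: 0.0
```

Run:
```python
from h import *
im=bot.camera('side');cv2.imwrite('pics/s2f.png',im[:,:,::-1])
t=bot.camera('top');cv2.imwrite('pics/t2f.png',t[:,:,::-1])
a=cv2.resize(im[130:180,255:335],None,fx=7,fy=7,interpolation=2);b=cv2.resize(t[130:190,160:240],None,fx=7,fy=5,interpolation=2)[:250]
cv2.imwrite('pics/s2.png',np.clip(np.vstack([a[:350],b])[:,:,::-1]*1.3,0,255).astype('uint8'))
print(bot.get_obs()['eef_pos'])
```

```text
[0.58080881 0.22509263 0.1188833 ]
```

View pics/s2.png

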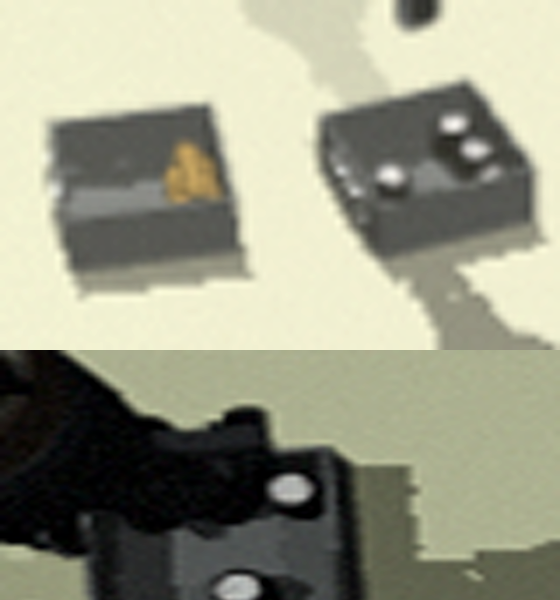

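The knob stands upright in the knob bin (crop (390,178)). Spacer next.

Call:
step_arm:
  targets: "0 -0.17 -0.561 -0.04 0 0 0.2;0 -0.17 -0.561 -0.04 0 0 0.2;0 -0.17 -0.561 -0.04 0 0 0.2;0 -0.17 -0.561 -0.04 0 0 0.2;0 -0.17 -0.561 -0.04 0 0 0.2;0 -0.17 -0.561 -0.04 0 0 0.2;0 -0.17 -0.561 -0.04 0 0 0.2;0 -0.17 -0.561 -0.04 0 0 0.2;0 -0.17 -0.561 -0.04 0 0 0.2;0 -0.17 -0.561 -0.08 0 0 0.2"

```text
clock: 5.75
eef_pos: [0.4975, -0.0561, 0.0793]
tool_rot: [-0.194, 0.981, -0.001, 0.003]
ft_force: [1.9, 0.2, 0.0]
grip_width: 0.0425
grasp_force: 0.0
```

Run:
```python
from h import *
print(bot.get_obs()['eef_pos'],bot.get_obs()['tool_rot'])
t=cv2.imread('pics/t2f.png').astype(float)
# tester long edges: left & right dark boundary lines, sub-pixel per row, mapped to z=.018
g=t.sum(2)
import itertools
L=[];R=[]
for v in range(172,218):
    # predicted edges
    xl=279.5+(v-172)*(295-279.5)/(227-172)*1.0; xr=314.5+(v-165)*(331.5-314.5)/(216-165)
    for x0,A in((xl,L),(xr,R)):
        u=np.arange(int(x0)-5,int(x0)+6); r=g[v,u]; A.append((v,u[0],r.astype(int).tolist()))
for A in(L,R):
    for k in A[::9]:print(k)
```

```text
[ 0.49746398 -0.05606947  0.07933824] [-1.93651536e-01  9.81065631e-01 -5.81858741e-04  2.99514894e-03]
(172, np.int64(274), [165, 167, 171, 132, 0, 7, 12, 1, 6, 2, 58])
(181, np.int64(277), [161, 167, 153, 72, 1, 9, 68, 96, 100, 92, 92])
(190, np.int64(279), [329, 331, 338, 292, 104, 15, 60, 149, 197, 182, 190])
(199, np.int64(282), [333, 333, 346, 272, 1, 21, 105, 191, 183, 187, 179])
(208, np.int64(284), [332, 343, 335, 303, 173, 11, 64, 141, 191, 182, 189])
(217, np.int64(287), [330, 330, 334, 283, 110, 12, 66, 149, 191, 189, 179])
(172, np.int64(311), [97, 86, 97, 96, 91, 27, 1, 79, 177, 217, 210])
(181, np.int64(314), [100, 95, 99, 97, 84, 23, 15, 125, 222, 210, 218])
(190, np.int64(317), [101, 96, 101, 96, 90, 15, 22, 125, 217, 213, 204])
(199, np.int64(320), [101, 107, 102, 99, 38, 12, 41, 146, 220, 212, 210])
(208, np.int64(323), [103, 107, 103, 85, 39, 0, 57, 158, 216, 217, 198])
(217, np.int64(326), [12, 14, 10, 34, 27, 5, 110, 214, 216, 203, 221])
```

Call:
step_arm:
  targets: "0 -0.003 0 -0.04 0 0 0;0 -0.003 0 -0.08 0 0 0;0 -0.003 0 -0.105 0 0 0;0 -0.003 0 -0.117 0 0 0;0 -0.003 0 -0.117 0 0 0;-1 -0.003 0 -0.117 0 0 0;-1 -0.003 0 -0.117 0 0 0;-1 -0.003 0 -0.117 0 0 0;-1 -0.003 0 -0.117 0 0 0;-1 -0.003 0 -0.117 0 0 0"

```text
clock: 6.58
eef_pos: [0.4941, -0.0553, 0.0191]
tool_rot: [-0.195, 0.981, 0.0, 0.001]
ft_force: [0.0, 1.2, 1.9]
grip_width: 0.0107
grasp_force: 58.7
```

Run:
```python
from h import *
g=cv2.imread('pics/t2f.png').astype(float).sum(2)
def side(v,x0,sgn):
    u=np.arange(int(round(x0))-7,int(round(x0))+8); r=g[v,u]
    if sgn<0: u=u[::-1]; r=r[::-1]
    k=np.argmin(r[3:12])+3; hi=r[max(0,k-5):k-1].max(); th=hi/2
    j=max(i for i in range(k) if r[i]>th)
    return u[j]+(u[j+1]-u[j])*(r[j]-th)/(r[j]-r[j+1])
out=[]
for s,f in((1,lambda v:277.8+(v-172)*.29),(-1,lambda v:316.5+(v-172)*.333)):
    P=[]
    for v in range(176,213):
        p=onz('top',(side(v,f(v),s),v),.018); P.append(p[:2])
    P=np.array(P)
    for _ in range(3):
        c=np.polyfit(P[:,0],P[:,1],1); r=P[:,1]-np.polyval(c,P[:,0]); P=P[abs(r)<2*r.std()+1e-4]
    out.append(c); print('slope yaw',np.arctan(c[0]),len(P),r.std())
yaw=np.mean([np.arctan(c[0]) for c in out]); 
X=.572; ys=[np.polyval(c,X) for c in out]; print(yaw,ys,np.mean(ys),'width',(ys[0]-ys[1])*np.cos(yaw))
```

```text
slope yaw 0.3253966022401588 36 0.00044682276687252424
slope yaw 0.3233403452593537 37 0.0003126138070995263
0.32436847374975625 [np.float64(0.005546349446888255), np.float64(-0.09933869318464714)] -0.04689617186887944 width 0.09941551728396666
```

Call:
step_arm:
  targets: "-1 0 0 0.06 0 0 0;-1 0 0 0.14 0 0 0;-1 -0.125 0.609 0.16 0 0 -0.56;-1 -0.125 0.609 0.16 0 0 -0.56;-1 -0.125 0.609 0.16 0 0 -0.56;-1 -0.125 0.609 0.16 0 0 -0.56;-1 -0.125 0.609 0.16 0 0 -0.56;-1 -0.125 0.609 0.16 0 0 -0.56;-1 -0.125 0.609 0.16 0 0 -0.56;-1 -0.125 0.609 0.16 0 0 -0.56"

```text
clock: 7.42
eef_pos: [0.4302, 0.2509, 0.0989]
tool_rot: [0.024, 1.0, 0.0, 0.0]
ft_force: [1.4, -0.8, -0.0]
grip_width: 0.0108
grasp_force: 58.8
```

Call:
step_arm:
  targets: "-1 0 0 -0.05 0 0 0;-1 0 0 -0.1 0 0 0;-1 0 0 -0.15 0 0 0;-1 0 0 -0.168 0 0 0;-1 0 0 -0.168 0 0 0;-0.3 0 0 -0.168 0 0 0;-0.3 0 0 -0.168 0 0 0;-0.3 0 0 -0.168 0 0 0;-0.3 0 0 -0.1 0 0 0;-0.3 0 0 -0.03 0 0 0"

```text
clock: 8.25
eef_pos: [0.4296, 0.2478, 0.0836]
tool_rot: [0.025, 1.0, -0.001, -0.002]
ft_force: [0.4, 1.0, -0.5]
grip_width: 0.0295
grasp_force: 0.0
```

Call:
step_arm:
  targets: "-0.3 0.05 -0.1 0.1 0 0 0.1;1 0.374 -1 0.12 0 0 0.658;1 0.374 -1 0.12 0 0 0.658;1 0.374 -1 0.12 0 0 0.658;1 0.374 -1 0.12 0 0 0.658;1 0.374 -1 0.12 0 0 0.658;1 0.374 -1 0.12 0 0 0.658;1 0.374 -1 0.12 0 0 0.658;1 0.374 -1 0.12 0 0 0.658;1 0.374 -1 0.12 0 0 0.658"

```text
clock: 9.08
eef_pos: [0.5689, -0.1168, 0.1362]
tool_rot: [-0.232, 0.973, -0.001, 0.001]
ft_force: [0.9, 0.5, -0.5]
grip_width: 0.0851
grasp_force: 0.0
```

Run:
```python
from m import *
im=bot.camera('side');cv2.imwrite('pics/s3f.png',im[:,:,::-1])
t=bot.camera('top');cv2.imwrite('pics/t3f.png',t[:,:,::-1])
for n,I,roi in(('top',t,(150,200,55,55)),('side',im,(258,138,40,35))):
    p,m=blob(I,roi,lambda c:c[...,0]-c[...,2]>45)
    k,l,st,c=cv2.connectedComponentsWithStats(m); print(n,[(st[i,4],np.round(c[i]+roi[:2],1).tolist(),np.round(onz(n,c[i]+roi[:2],.01)[:2],3).tolist()) for i in range(1,k) if st[i,4]>4])
print(bot.get_obs()['eef_pos'],bot.get_obs()['tool_rot'])
```

```text
top [(np.int32(168), [179.6, 218.1], [0.473, 0.252]), (np.int32(66), [179.4, 234.6], [0.432, 0.249])]
side [(np.int32(41), [281.7, 154.7], [0.475, 0.261]), (np.int32(21), [270.5, 158.3], [0.43, 0.25])]
[ 0.57073932 -0.12073544  0.13631441] [-0.2280007   0.97365508 -0.0022201   0.00255686]
```

Both views put the spacer at about (0.431, 0.249), inside its bin. Keypad next.

Call:
step_arm:
  targets: "1 0.075 -0.299 -0.07 0 0 0;1 0.075 -0.299 -0.07 0 0 0;1 0.075 -0.299 -0.07 0 0 0;1 0.075 -0.299 -0.07 0 0 0;1 0.075 -0.299 -0.07 0 0 0;1 0.075 -0.299 -0.07 0 0 0;1 0.075 -0.299 -0.07 0 0 0"

```text
clock: 9.77
eef_pos: [0.6054, -0.2632, 0.0999]
tool_rot: [-0.232, 0.973, 0.0, 0.0]
ft_force: [-0.3, 1.3, 0.3]
grip_width: 0.0855
grasp_force: 0.0
```

Call:
step_arm:
  targets: "1 0.005 -0.013 -0.05 0 0 0;1 0.005 -0.013 -0.1 0 0 0;1 0.005 -0.013 -0.15 0 0 0;1 0.005 -0.013 -0.18 0 0 0;1 0.005 -0.013 -0.19 0 0 0;1 0.005 -0.013 -0.19 0 0 0;1 0.005 -0.013 -0.19 0 0 0"

```text
clock: 10.35
eef_pos: [0.6089, -0.2693, 0.0058]
tool_rot: [-0.233, 0.973, -0.0, 0.001]
ft_force: [0.1, 0.4, 0.4]
grip_width: 0.0856
grasp_force: 0.0
```

Call:
step_arm:
  targets: "-1 0 0 -0.003 0 0 0;-1 0 0 -0.003 0 0 0;-1 0 0 -0.003 0 0 0;-1 0 0 -0.003 0 0 0;-1 0 0 -0.003 0 0 0;-1 0 0 -0.003 0 0 0;-1 0 0 -0.003 0 0 0"

```text
clock: 10.93
eef_pos: [0.609, -0.2708, 0.0043]
tool_rot: [-0.232, 0.973, -0.001, 0.001]
ft_force: [-1.0, -0.0, 5.3]
grip_width: 0.0451
grasp_force: 63.2
```

Call:
step_arm:
  targets: "-1 0 0 0.06 0 0 0;-1 0 0 0.12 0 0 0;-1 -0.177 0.413 0.14 0 0 -0.182;-1 -0.177 0.413 0.14 0 0 -0.182;-1 -0.177 0.413 0.14 0 0 -0.182;-1 -0.177 0.413 0.14 0 0 -0.182;-1 -0.177 0.413 0.14 0 0 -0.182;-1 -0.177 0.413 0.14 0 0 -0.182;-1 -0.177 0.413 0.14 0 0 -0.182;-1 -0.177 0.413 0.14 0 0 -0.182"

```text
clock: 11.77
eef_pos: [0.519, -0.0629, 0.0727]
tool_rot: [-0.163, 0.987, -0.0, -0.0]
ft_force: [0.2, -1.1, -1.3]
grip_width: 0.045
grasp_force: 62.5
```

Call:
step_arm:
  targets: "-1 0 0 -0.04 0 0 0;-1 0 0 -0.07 0 0 0;-1 0 0 -0.08 0 0 0;-1 0 0 -0.08 0 0 0;-1 0 0 -0.08 0 0 0"

```text
clock: 12.18
eef_pos: [0.5197, -0.0646, 0.0326]
tool_rot: [-0.161, 0.987, -0.0, -0.0]
ft_force: [0.5, -0.8, -0.6]
grip_width: 0.0452
grasp_force: 62.5
```

Run:
```python
from m import *
im=bot.camera('side');cv2.imwrite('pics/s4f.png',im[:,:,::-1])
t=bot.camera('top');cv2.imwrite('pics/t4f.png',t[:,:,::-1])
b=cv2.resize(im[150:230,280:380],None,fx=6,fy=6,interpolation=2)[:300] if 0 else cv2.resize(im[170:230,290:370],None,fx=5,fy=5,interpolation=2)
a=cv2.resize(t[130:235,260:340],None,fx=5,fy=5,interpolation=2)
e=np.zeros((525,800,3),'uint8');e[:,:400]=a;e[:300,400:]=b
cv2.imwrite('pics/s4.png',np.clip(e[:,:,::-1]*1.6,0,255).astype('uint8'))
print(bot.get_obs()['eef_pos'],bot.get_obs()['tool_rot'],bot.get_obs()['ft_force'])
```

```text
[ 0.5204582  -0.06439769  0.03346099] [-1.61459791e-01  9.86878981e-01 -2.49760413e-04  7.42439518e-04] [-0.21952418 -0.09680429 -1.87312703]
```

View pics/s4.png

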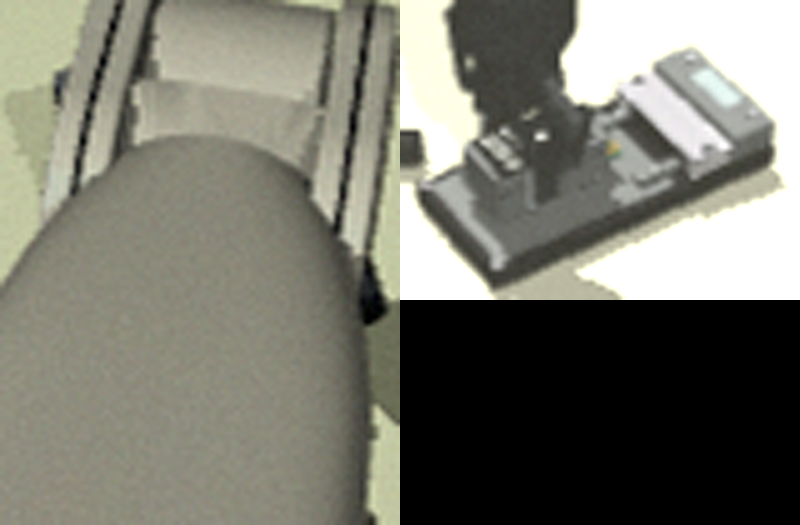

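The side view shows the keypad held level over the bed. It is lined up between the guides, with the tongue tip at crop (612,147) ahead of the lip. I'll lower it gently onto the bed.

Call:
step_arm:
  targets: "-1 0 0 -0.006 0 0 0;-1 0 0 -0.012 0 0 0;-1 0 0 -0.016 0 0 0;-1 0 0 -0.019 0 0 0;-1 0 0 -0.021 0 0 0;-1 0 0 -0.021 0 0 0;-1 0 0 -0.021 0 0 0"

```text
clock: 12.87
eef_pos: [0.5194, -0.0637, 0.0224]
tool_rot: [-0.162, 0.987, -0.0, -0.0]
ft_force: [-0.9, -0.2, -0.1]
grip_width: 0.0451
grasp_force: 62.6
```

Call:
step_arm:
  targets: "-1 0.007 0.002 0 0 0 0;-1 0.015 0.0045 0 0 0 0;-1 0.023 0.007 0 0 0 0;-1 0.031 0.0095 0 0 0 0;-1 0.039 0.012 0 0 0 0;-1 0.047 0.0145 0 0 0 0;-1 0.057 0.018 0 0 0 0;-1 0.057 0.018 0 0 0 0;-1 0.057 0.018 0 0 0 0"

```text
clock: 13.62
eef_pos: [0.5493, -0.0544, 0.0223]
tool_rot: [-0.162, 0.987, 0.0, 0.001]
ft_force: [0.8, -0.2, -0.8]
grip_width: 0.0449
grasp_force: 62.6
```

Call:
step_arm:
  targets: "-1 0.004 0.0013 0 0 0 0;-1 0.008 0.0026 0 0 0 0;-1 0.012 0.004 0 0 0 0;-1 0.015 0.005 0 0 0 0;-1 0.015 0.005 0 0 0 0;-1 0.015 0.005 0 0 0 0"

```text
clock: 14.12
eef_pos: [0.5558, -0.0522, 0.0223]
tool_rot: [-0.162, 0.987, 0.0, 0.0]
ft_force: [-2.0, 0.0, 2.2]
grip_width: 0.0453
grasp_force: 62.9
```

Call:
step_arm:
  targets: "-1 0.003 0.001 0 0 0 0;-1 0.006 0.002 0 0 0 0;-1 0.008 0.0026 0 0 0 0;-1 0.008 0.0026 0 0 0 0;-1 0.008 0.0026 0 0 0 0"

```text
clock: 14.53
eef_pos: [0.5587, -0.0512, 0.0223]
tool_rot: [-0.162, 0.987, -0.0, -0.001]
ft_force: [-4.7, -2.6, 5.6]
grip_width: 0.0448
grasp_force: 63.5
```

Call:
step_arm:
  targets: "-1 0.003 0.001 0 0 0 0;-1 0.006 0.002 0 0 0 0;-1 0.008 0.0026 0 0 0 0;-1 0.008 0.0026 0 0 0 0;-1 0.008 0.0026 0 0 0 0"

```text
clock: 14.95
eef_pos: [0.5608, -0.0504, 0.0223]
tool_rot: [-0.161, 0.987, -0.0, -0.003]
ft_force: [-9.9, -3.0, 10.5]
grip_width: 0.045
grasp_force: 64.0
```

Call:
step_arm:
  targets: "-1 0.003 0.001 0.001 0 0 0;-1 0.006 0.002 0.0015 0 0 0;-1 0.008 0.0026 0.0015 0 0 0;-1 0.008 0.0026 0.0015 0 0 0;-1 0.008 0.0026 0.0015 0 0 0"

```text
clock: 15.37
eef_pos: [0.5641, -0.0493, 0.0225]
tool_rot: [-0.161, 0.987, -0.0, -0.003]
ft_force: [-10.3, -1.8, 8.3]
grip_width: 0.0454
grasp_force: 63.7
```

Call:
step_arm:
  targets: "-1 0.003 0.001 0.001 0 0 0;-1 0.005 0.0016 0.001 0 0 0;-1 0.006 0.002 0.001 0 0 0;-1 0.006 0.002 0.001 0 0 0;-1 0.006 0.002 0.001 0 0 0"

```text
clock: 15.78
eef_pos: [0.566, -0.0486, 0.0225]
tool_rot: [-0.161, 0.987, -0.0, -0.004]
ft_force: [-12.2, -4.0, 6.6]
grip_width: 0.0452
grasp_force: 63.7
```

Call:
step_arm:
  targets: "-1 0.002 0.0006 0 0 0 0;-1 0.004 0.0013 0 0 0 0;-1 0.006 0.002 0 0 0 0;-1 0.006 0.002 0 0 0 0;-1 0.006 0.002 0 0 0 0"

```text
clock: 16.2
eef_pos: [0.566, -0.0484, 0.0226]
tool_rot: [-0.161, 0.987, -0.001, -0.007]
ft_force: [-18.6, -7.3, 14.2]
grip_width: 0.0453
grasp_force: 64.4
```

Call:
step_arm:
  targets: "-1 0.001 0.0003 0 0 0 0;-1 0.001 0.0003 0 0 0 0;-1 0.001 0.0003 0 0 0 0;-1 0.001 0.0003 0 0 0 0"

```text
clock: 16.53
eef_pos: [0.566, -0.0485, 0.0226]
tool_rot: [-0.161, 0.987, -0.001, -0.008]
ft_force: [-20.8, -7.1, 14.9]
grip_width: 0.0454
grasp_force: 64.5
```

Run:
```python
from m import *
im=bot.camera('side')
cv2.imwrite('pics/s5.png',np.clip(cv2.resize(im[135:230,255:375],None,fx=6,fy=6,interpolation=2)[:,:,::-1]*1.5,0,255).astype('uint8'))
o=bot.get_obs();print(o['eef_pos'],o['ft_force'],o['grasp_force'],o['clock'])
```

```text
[ 0.56599687 -0.04844615  0.02261998] [-20.47746886  -7.03680031  14.70569835] 64.47073459625244 16.5833
```

View pics/s5.png

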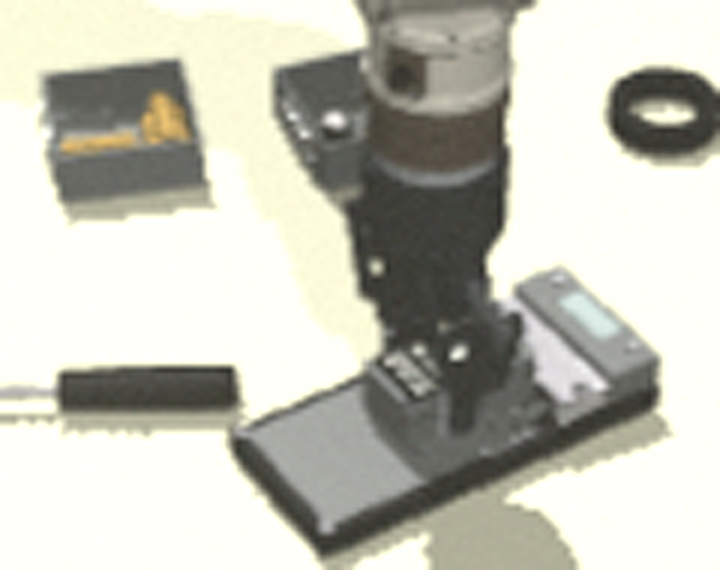

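The knob and spacer are in their bins and the case is up against the lip. Before handing in, I'll check the case's rear corner numerically.

Run:
```python
from m import *
y=.323;o=np.array([.5724,-.0467]);c,s=np.cos(y),np.sin(y)
for dx in(-.004,0):
  for ly in(.023,-.023):
    X=-.039+dx;p=proj('side',[o[0]+c*X-s*ly,o[1]+s*X+c*ly,.052]); print(dx,ly,np.round((p-[255,135]+.5)*6))
```

```text
-0.004 0.023 [351. 364.]
-0.004 -0.023 [398. 412.]
0 0.023 [358. 361.]
0 -0.023 [404. 410.]
```

```bash
python3 -c "
from workcell import bot
print(bot.job_done())"
```

```text
the job is handed in; nothing more can be done
None
```

I put the knob and spacer in their own bins and handed the job in at about 16.6 s with the gripper still holding the keypad against the lip, pushing with about 22 N; the hand-in gave no pass or fail verdict.

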